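# Balance the centrifuge rotor

## Robot

A 7-joint arm with a two-finger parallel gripper is mounted at the origin on the work surface. World frame = base frame: x ahead of the robot, y to its left, z up, the work surface at z = 0. Lengths are in mm, angles in rad, forces in N, time in s.
With the tool pointing down it reaches from about 425 to 875 mm from the base axis. Payload 4.7 kg.
Tool frame: the origin (TCP) lies midway between the tips of the shut fingers; the grasp point (between the pads) lies 19 mm behind it; z points along the fingers, y is the direction in which the jaws open and shut (so a half turn about z gives the same grasp; the last joint's range is limited). The gripper opens to 87 mm and grips with 3 to 60 N. Pads are 19 mm wide; open, the fingers measure 117 mm over their backs; the gripper's body (75 mm by 190 mm) begins 51 mm behind the grasp point.
Start: joints at [1.333, 0.321, -0.07, 1.45, 0.023, 1.371, -0.057], TCP at [161.924, -629.529, 222.587] pointing down, gripper open.
Joint ranges: [-2.86, 2.86], [-0.3, 2.09], [-1.38, 1.24], [0.06, 2.45], [-1.56, 4.7], [0.09, 2.05], [-2.69, 2.69]. Speed limits (rad/s): [2.57, 2.57, 3.14, 3.14, 3.14, 3.14, 3.14].

## Interface

Orientations are given as [roll, pitch, yaw] about the fixed x, y, z axes, in that order (R = Rz(yaw) Ry(pitch) Rx(roll)).
In Python, from rig import manip, imaging, finish_job gives the robot as it stands.
- The arm moves only by the shell command python3 -m handwheel 'ROWS' [FORCE]. ROWS is JSON, a list that holds one entry, the list of rows, each a list of 7 numbers: the shift along the world's x, y, z in units of 25 mm (1.0 is 25 mm), then the turn, a rotation vector about the world's x, y, z in units of 6 degrees (1.0 is 6 degrees), then the closure in counts, from 0 (fully open) to 255 (shut). A call has 1 to 8 rows; each row shifts and turns the pose as measured when the row begins; what a row does not reach is not made up. A row lasts 1/10 s, in which the tool goes at most 50 mm and 8.59 degrees, less where a joint would pass 70% of its speed; a pose out of reach is approached as far as the arm can. A call is refused whole if a number of a shift passes 1 or a number of a turn 1, either way. A call with a gripper value outside its range is refused whole. The fingers move at their own pace and stop on an object; FORCE is the grip in N (left out, the last holds). Time passes only in rows, so rows that do not move let the fingers close. It gives the time, the measured TCP pose, the force and the opening at its end, in the units of the state.
- manip.get_obs(): the state, without advancing time (a new reading comes with each control period).
- imaging.snapshot(name): name is "scene" or "top"; returns (picture, depth): 480x640x3 uint8, blue, green, red; 480x640 float32, mm along the optical axis (not along the pixel's ray), 0 where there is no reading.
- imaging.camera_params(name): a dict with "camera_matrix" (3x3 intrinsics, pixels), "dist" ([k1, k2, p1, p2, k3] as OpenCV has them; the pictures are not rectified), "view" (4x4, takes a point from world to camera coordinates). Camera axes: x right, y down, z forward; pixel columns grow to the right and rows downward; lengths in mm; the calibration is good to about 2 mm. A picture is of the moment at which its call begins. camera_params takes no time and is no camera call.
- finish_job(): hands the job in, once; it reports no verdict.
The state is a dict: "clock": time; "joints": joint angles; "joint_vel": joint speeds; "effort": joint torques, N m; "eef_pos": TCP position; "tool_rot": TCP orientation; "force": force on the tool from outside, world axes, zero at the start; "wrist_torque": the same for the moment, N m; "width": finger opening in mm.
Only numpy, scipy, OpenCV 4.12 (cv2) and the standard library are available. Lean on these libraries where they do the work, as an engineer would, in place of code of your own. Each camera call takes 0.05 s, during which the arm holds its last target. There are 200 camera calls.

## Task

One bucket of the four-bucket centrifuge rotor already holds a bottle. Balance it: take the bottle of the same height from the sloping rack and lower it gently, without dropping or ramming it, into the rotor bucket straight across from the loaded one, let go and leave it standing there. Leave all other bottles, the pail and the glove box where they are.

Things in the scene. Friction and masses are not known exactly. Their poses are not given: they have to be found in the camera images.
- rotor: Aluminium centrifuge rotor, fixed (cannot turn), on a black foot. Origin: on its axis at bench level, z up. Four round dark steel open buckets centred 95 mm from the axis along its +x, +y, -x, -y: inner floor 40 mm and rim 95 mm above the bench, inner radius 37 mm (floor) to 39 mm (rim), wall 3 mm. Hub 104 mm high. One bucket, a different one each time, holds a bottle; three are empty.
- rack: Black sloping rack, fixed, 200 mm wide along its y, up to 105 mm high. Origin: under it at bench level, z up. Two places at y = +55 and -55 mm, a bottle in each leaning 35 degrees from vertical, cap towards the rack's -x (robot's side). They rest on a sloping back and a foot ledge in slots 60 mm wide, caps clear of the rack, and slide out freely along their own axis.
- spare_bucket: A dark steel bucket like the rotor's, same floor and rim heights, fixed on its own black foot of 92 mm diameter; it holds a bottle that is not part of the job. Origin: on its axis at bench level.
- tall_a_mid (a point): Middle of a tall bottle, 67.5 mm from either end; z along its axis to the cap. 135 mm high, off-white plastic body of 54 mm diameter with rounded foot and shoulder, grey round screw cap of 40 mm diameter filling the top 25 mm, neck of 32 mm below it, shoulder beginning 40 mm below the top; about 0.24 kg. Stands upright in a rotor bucket or in the spare bucket.
- short_a_mid (a point): Middle of a short bottle, 50 mm from either end; z along its axis to the cap. 100 mm high, about 0.18 kg, otherwise just like the tall one (same diameter, neck and cap). Stands upright in a rotor bucket or in the spare bucket, whichever tall_a is not in.
- tall_b_mid (a point): Middle of the tall bottle (as above, 135 mm) that leans in one of the rack's two places; z along its axis to the cap.
- short_b_mid (a point): Middle of the short bottle (as above, 100 mm) that leans in the other place of the rack; z along its axis to the cap.
- pail: Yellow round waste pail with a red lid, 112 mm diameter, 151 mm high, loose, a bystander. Origin: centre of its underside.
- glove_box: Plain cardboard glove box, 120 x 220 x 70 mm, loose, a bystander. Origin: centre of its underside.
There are look-alikes about, which are no part of the job. Leave any red look-alike of the part that bears short_a_mid alone.

How it is judged (in metres and radians):
At the end, for the whole second after the job is handed in: The rack bottle as tall as the one in the rotor rests in the bucket straight across from it: foot within 10 mm of the bucket floor, middle 75 to 115 mm from the rotor axis, leaning under 17 degrees, still; the other bottles within 25 mm of their start (((horizontal distance between tall_a_mid and rotor below 0.12 m and horizontal distance between tall_a_mid and tall_b_mid above 0.165 m and horizontal distance between tall_b_mid and rotor between 0.075 and 0.115 m and height (world z) of tall_b_mid between 0.0975 and 0.1155 m and angle between tall_b_mid's own z axis and vertical below 0.3 rad and linear speed of tall_b below 0.02 m/s and distance of short_b_mid from where it was at the start of the episode below 0.025 m) or (horizontal distance between short_a_mid and rotor below 0.12 m and horizontal distance between short_a_mid and short_b_mid above 0.165 m and horizontal distance between short_b_mid and rotor between 0.075 and 0.115 m and height (world z) of short_b_mid between 0.08 and 0.098 m and angle between short_b_mid's own z axis and vertical below 0.3 rad and linear speed of short_b below 0.02 m/s and distance of tall_b_mid from where it was at the start of the episode below 0.025 m)) and distance of each of tall_a_mid, short_a_mid from where it was at the start of the episode below 0.025 m); the robot touches nothing.
It fails at once if a rack bottle is dropped or falls: faster than 0.45 m/s while no finger touches it ((linear speed of tall_b above 0.45 m/s and contact force between the fingers and tall_b below 0.1 N) or (linear speed of short_b above 0.45 m/s and contact force between the fingers and short_b below 0.1 N)).
It fails at once if a rack bottle is pressed or struck against the rotor with more than 30 N (contact force between any of tall_b, short_b and rotor above 30 N).
It fails at once if a bottle standing in a bucket at the start is shifted by more than 25 mm (distance of any of tall_a_mid, short_a_mid from where it was at the start of the episode above 0.025 m).
It fails at once if the rack bottle of the wrong height is shifted by more than 25 mm ((horizontal distance between tall_a_mid and rotor below 0.12 m and distance of short_b_mid from where it was at the start of the episode above 0.025 m) or (horizontal distance between short_a_mid and rotor below 0.12 m and distance of tall_b_mid from where it was at the start of the episode above 0.025 m)).
It fails at once if the pail or the glove box is shifted by more than 30 mm (distance of any of pail, glove_box from where it was at the start of the episode above 0.03 m).
It also fails if it takes over 35 s, if anything falls off the work surface, if the arm or the gripper's body presses on something with over 40 N, if the wrist force passes 120 N, or if a joint passes its speed limit or range.

## Working session

There is one attempt and no reset: what is moved stays moved. The work goes in short steps, Python scripts to look and compute and a shell command to move; the robot and the scene stay as the last step left them, time stands still between calls to the robot, and variables do not carry over. Pictures are saved under pics/ and viewed, about 8 in all and at most 12, crops included, and the job is handed in when it is done.

```bash
ls; mkdir -p pics
python3 - <<'E'
from rig import manip, imaging
import cv2,numpy as np
for n in("scene","top"):
    p,d=imaging.snapshot(n); cv2.imwrite(f"pics/{n}0.png",p); np.save(f"pics/{n}0.npy",d)
    c=imaging.camera_params(n); print(n,np.round(c["camera_matrix"],1).tolist(),c["dist"],np.round(c["view"],3).tolist())
print(manip.get_obs())
E
```

```text
pics
scene [[471.6, 0.0, 310.8], [0.0, 471.6, 246.8], [0.0, 0.0, 1.0]] [-0.03422817  0.          0.          0.          0.        ] [[0.547, 0.837, -0.004, -336.473], [0.579, -0.382, -0.721, -297.2], [-0.605, 0.392, -0.693, 1643.694], [0.0, 0.0, 0.0, 1.0]]
top [[578.5, 0.0, 312.9], [0.0, 578.5, 245.7], [0.0, 0.0, 1.0]] [0.05571998 0.         0.         0.         0.        ] [[-0.015, -1.0, -0.002, 15.208], [-0.981, 0.015, -0.191, 608.716], [0.191, -0.001, -0.982, 1223.939], [0.0, 0.0, 0.0, 1.0]]
{'clock': 0.1, 'joints': array([ 1.3331412 ,  0.32169337, -0.07005761,  1.45155053,  0.0226527 ,
        1.37077342, -0.05688832]), 'joint_vel': array([ 0.00147865, -0.00030396, -0.00063831, -0.00028242,  0.00083024,
        0.00044568, -0.00015417]), 'effort': array([-3.89035122e-04, -4.92571771e+01, -4.05974854e-01, -3.13399458e+01,
       -6.40939688e-02,  3.95069481e-02,  7.56827944e-05]), 'eef_pos': array([ 161.71618467, -629.06357875,  221.60796032]), 'tool_rot': array([-3.13996008e+00,  1.52588479e-04,  2.51779505e-01]), 'force': array([ 0.74729714,  0.14568266, -0.03759158]), 'wrist_torque': array([-0.02251293,  0.00443194, -0.0006825 ]), 'width': 87.14623333847108}
```

View pics/scene0.png

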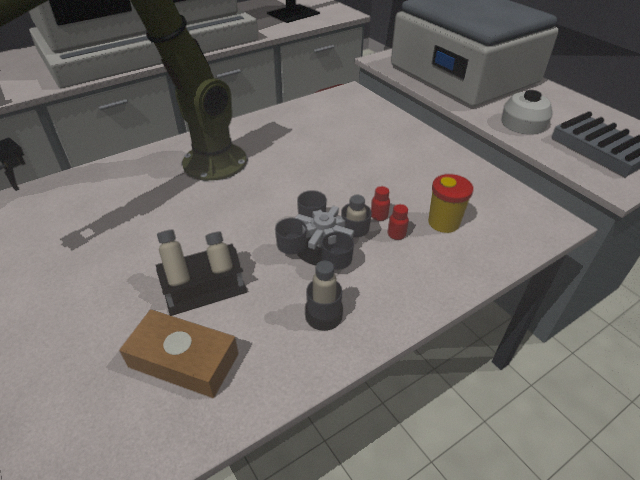

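View pics/top0.png

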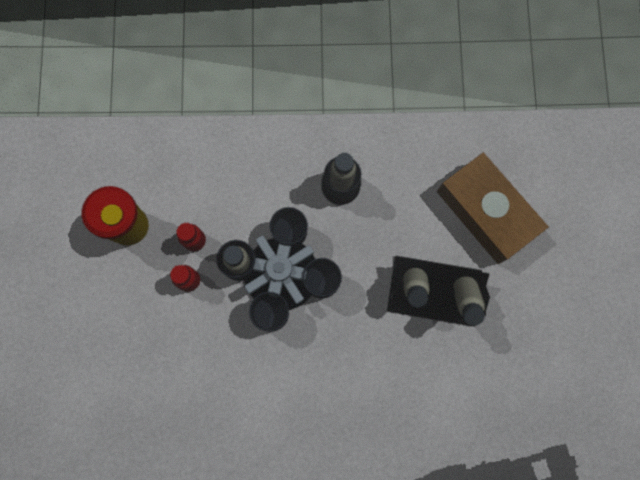

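Top view: the rotor hub is at about (278,268). The loaded bucket is at (235,260) and the empty bucket straight across is at (322,278). The rack bottles have caps at (417,295), apparently short, and (472,314), apparently tall. The spare bucket is at (342,180). The red look-alikes are at (190,237) and (185,277). Next I measure heights from depth.

```bash
cat > h.py <<'E'
import numpy as np,cv2
from rig import imaging
def cloud(n,d):
    c=imaging.camera_params(n);K=np.array(c["camera_matrix"]);V=np.array(c["view"]);D=np.array(c["dist"])
    v,u=np.mgrid[:480,:640];uv=np.stack([u,v],-1).reshape(-1,1,2).astype(np.float64)
    r=cv2.undistortPoints(uv,K,D).reshape(480,640,2)
    P=np.concatenate([r,np.ones((480,640,1))],-1)*d[...,None]
    W=(P-V[:3,3])@V[:3,:3]; W[d==0]=np.nan
    return W
def ray(n,uv,z):
    c=imaging.camera_params(n);V=np.array(c["view"])
    r=cv2.undistortPoints(np.array(uv,float).reshape(-1,1,2),np.array(c["camera_matrix"]),np.array(c["dist"])).reshape(-1,2)
    r=np.c_[r,np.ones(len(r))]@V[:3,:3]; o=-V[:3,:3].T@V[:3,3]
    return o+r*((z-o[2])/r[:,2])[:,None]
E
python3 - <<'E'
from h import *
np.set_printoptions(precision=1,suppress=True)
dt=np.load("pics/top0.npy");W=cloud("top",dt);ds=np.load("pics/scene0.npy");S=cloud("scene",ds)
for nm,(u,v) in dict(hub=(278,268),rotcap=(233,254),sparecap=(344,161),rackS=(417,298),rackT=(473,315),bT=(322,280),table=(350,400),box=(495,205),r1=(187,231)).items():
    print(nm,np.nanmedian(W[v-2:v+3,u-2:u+3].reshape(-1,3),0))
for nm,(u,v) in dict(rotcap=(357,202),sparecap=(324,268),rackT=(167,236),rackS=(215,238)).items():
    print("S",nm,np.nanmedian(S[v-2:v+3,u-2:u+3].reshape(-1,3),0))
# rims
for nm,(u,v) in dict(hub=(278,268),load=(235,260),opp=(322,278),a=(289,226),b=(268,312)).items():
    print(nm,ray("top",(u,v),104 if nm=='hub' else 95))
# grey caps / cream bodies of rack
p=cv2.imread("pics/top0.png");q=cv2.imread("pics/scene0.png")
a=cv2.resize(p[130:340,200:510],None,fx=2.5,fy=2.5,interpolation=3)
b=cv2.resize(q[170:340,140:400],None,fx=3,fy=3,interpolation=3)
cv2.imwrite("pics/ct.png",cv2.convertScaleAbs(a,alpha=1.8));cv2.imwrite("pics/cs.png",cv2.convertScaleAbs(b,alpha=1.8))
# rack bottle pts: cloud in region, z>60
for nm,Wc,(u0,u1,v0,v1),img in(("T",W,(395,500,255,335),p),("S",S,(150,240,220,310),q)):
    m=np.zeros((480,640),bool);m[v0:v1,u0:u1]=1
    hsv=cv2.cvtColor(img,cv2.COLOR_BGR2HSV)
    m&=(hsv[...,2]>85)&(Wc[...,2]>50)
    n,l,s,c=cv2.connectedComponentsWithStats(m.astype(np.uint8))
    for i in range(1,n):
        if s[i,4]>60:
            X=Wc[l==i];mu=np.median(X,0);e=np.linalg.svd(X-X.mean(0),full_matrices=False)[2][0]
            print(nm,s[i],mu,e*np.sign(e[2]))
E
```

```text
hub [553.5  80.5 102.8]
rotcap [578.2 171.5 138.8]
sparecap [763.8 -61.4 173.8]
rackS [ 482.2 -206.   131.9]
rackT [ 444.1 -308.3  162.2]
bT [534.9 -13.4  38.6]
table [273.9 -70.5  -1.2]
box [ 692.9 -398.8   69.2]
r1 [637.3 275.8  99.2]
S rotcap [590.9 164.  140.4]
S sparecap [769.6 -65.1 176.3]
S rackT [ 464.3 -313.   162.2]
S rackS [ 504.2 -209.2  133.6]
hub [[553.1  80.5 104. ]]
load [[573.3 173.   95. ]]
opp [[531.5 -12.6  95. ]]
a [[646.2  56.9  95. ]]
b [[461.2 102.4  95. ]]
T [409 269  20  22 215] [ 521.6 -218.3  111.9] [-0.7  0.2  0.7]
T [464 278  20  30 287] [ 485.9 -323.7  137.7] [-0.6  0.2  0.8]
S [199 231  33  42 608] [ 531.1 -220.7   97.1] [-0.7  0.1  0.7]
S [159 240  29  46 897] [ 502.  -324.6  111.5] [-0.6  0.2  0.8]
```

View pics/ct.png

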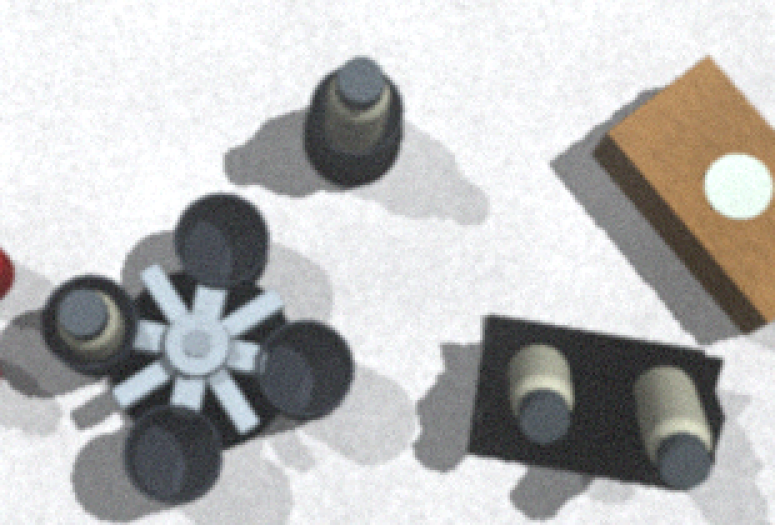

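View pics/cs.png

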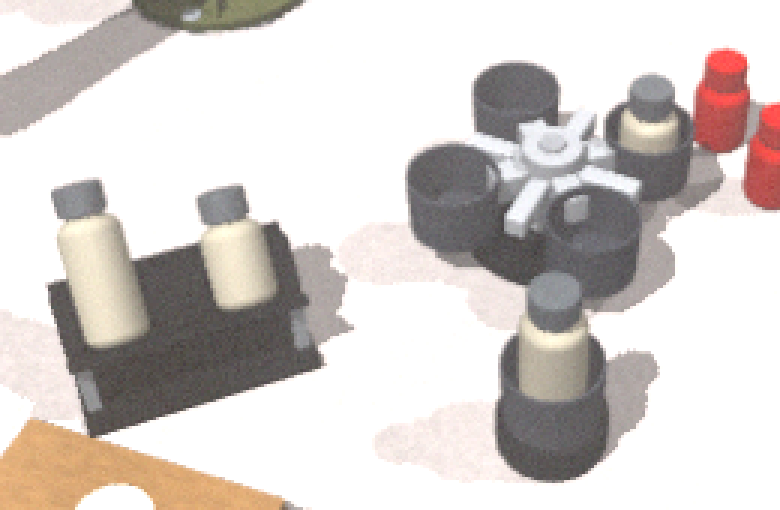

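The rotor bottle's cap top is at 139 mm, so it is the short one; the spare's is at 174 mm, which is tall. The rack bottle I need is the short one: cap at top (417,295), scene (215,238), crop (543,418). The red ones are decoys. The target bucket is at top (322,278), about (532,-13). Next I fit the bottle axis and check clearances to the rack.

Run:
```python
from h import *
from scipy.optimize import least_squares
np.set_printoptions(precision=1,suppress=True)
W=cloud("top",np.load("pics/top0.npy"));S=cloud("scene",np.load("pics/scene0.npy"))
p=cv2.imread("pics/top0.png");q=cv2.imread("pics/scene0.png")
def body(Wc,img,c,r=14):
    u,v=c;m=np.zeros((480,640),np.uint8);cv2.circle(m,(u,v),r+8,1,-1)
    h=cv2.cvtColor(img,cv2.COLOR_BGR2HSV)
    m=(m>0)&(h[...,2]>80)&(h[...,0]<40)&(h[...,1]>25)&(Wc[...,2]>45)
    m=cv2.erode(m.astype(np.uint8),np.ones((3,3)))>0
    return Wc[m]
B=[(body(W,p,(416,281)),body(S,q,(220,258))),(body(W,p,(467,292)),body(S,q,(174,262)))]
print([[len(x) for x in b] for b in B])
def ax(yaw,l=np.radians(35)): return np.array([-np.cos(yaw)*np.sin(l),-np.sin(yaw)*np.sin(l),np.cos(l)])
def fr(yaw):
    a=ax(yaw);y=np.array([-np.sin(yaw),np.cos(yaw),0]);return a,y,np.cross(y,a)   # n: away from robot/up
def res(t,srcs):
    out=[]
    for i in(0,1):
        a,y,n=fr(t[0])
        for k in srcs:
            X=B[i][k];r=np.hypot(X@y-t[1+2*i],X@n-t[2+2*i])-27;out.append(np.clip(r,-8,8))
    return np.concatenate(out)
for srcs in((0,),(1,),(0,1)):
    a,y,n=fr(-.17)
    m=[np.mean(np.concatenate([b[k] for k in srcs]),0) for b in B]
    r=least_squares(res,[-.17,m[0]@y,m[0]@n-20,m[1]@y,m[1]@n-20],args=(srcs,),loss='soft_l1')
    t=r.x;a,y,n=fr(t[0]);print(srcs,t,"yaw deg",np.degrees(t[0]),"rms",np.std(r.fun))
    for i,(c,nm) in enumerate([((417,296),'S'),((473,315),'T')]):
        # cap extents along axis from both clouds
        for Wc,tag in((W,'top'),(S,'scn')):
            X=Wc.reshape(-1,3);d=np.hypot(X@y-t[1+2*i],X@n-t[2+2*i]);s=X@a
            ss=s[(d<14)&(X[:,2]>90)];print(nm,tag,len(ss),np.percentile(ss,[50,80,90,97]))
            top=np.median(ss[ss>np.percentile(ss,70)]);print("  captop",a*top+y*t[1+2*i]+n*t[2+2*i])
# rack surface in short-bottle frame
X=W.reshape(-1,3);L=X@y-t[1];N=X@n-t[2];s=X@a-top*0
ct=np.median([0])
for lo,hi in((-80,-65),(-65,-50),(-50,-35),(35,50)):
    k=(L>lo)&(L<hi)&(X[:,2]>20)&(N>-80)&(N<60)
    Z=np.c_[s[k],N[k],X[k,2]];o=Z[Z[:,2].argsort()][::-1]
    print(lo,hi,k.sum());print(o[::max(1,len(o)//8)])
```

```text
[[0, 450], [2, 715]]
  return _methods._mean(a, axis=axis, dtype=dtype,
  ret = um.true_divide(
Traceback (most recent call last):
ValueError: Initial guess is outside of provided bounds
```

```bash
cat > fit.py <<'E'
from h import *
from scipy.optimize import least_squares
np.set_printoptions(precision=1,suppress=True)
W=cloud("top",np.load("pics/top0.npy"));S=cloud("scene",np.load("pics/scene0.npy"))
p=cv2.imread("pics/top0.png");q=cv2.imread("pics/scene0.png")
def body(Wc,img,c):
    m=np.zeros((480,640),np.uint8);cv2.circle(m,c,22,1,-1)
    b=cv2.GaussianBlur(img,(3,3),0).astype(int)
    m=(m>0)&(b[...,2]>65)&(b[...,2]-b[...,0]>6)&(Wc[...,2]>45)
    m=cv2.erode(m.astype(np.uint8),np.ones((3,3)))>0
    return Wc[m]
B=[(body(W,p,(416,281)),body(S,q,(220,258))),(body(W,p,(467,292)),body(S,q,(174,262)))]
print([[len(x) for x in b] for b in B])
def fr(yaw,l=np.radians(35)):
    a=np.array([-np.cos(yaw)*np.sin(l),-np.sin(yaw)*np.sin(l),np.cos(l)]);y=np.array([-np.sin(yaw),np.cos(yaw),0]);return a,y,np.cross(y,a)
def res(t,srcs):
    a,y,n=fr(t[0])
    return np.concatenate([np.clip(np.hypot(B[i][k]@y-t[1+2*i],B[i][k]@n-t[2+2*i])-27,-8,8) for i in(0,1) for k in srcs])
for srcs in((0,),(1,),(0,1)):
    a,y,n=fr(-.17)
    m=[np.mean(np.concatenate([b[k] for k in srcs]),0) for b in B]
    sg=1 if n[2]>0 else -1
    r=least_squares(res,[-.17,m[0]@y,m[0]@n-20*sg,m[1]@y,m[1]@n-20*sg],args=(srcs,),loss='soft_l1')
    t=r.x;a,y,n=fr(t[0]);print(srcs,t,"yaw deg",np.degrees(t[0]),"rms",np.std(r.fun))
    for i,nm in enumerate('ST'):
        for Wc,tag in((W,'top'),(S,'scn')):
            X=Wc.reshape(-1,3);d=np.hypot(X@y-t[1+2*i],X@n-t[2+2*i]);s=X@a
            ss=s[(d<13)&(X[:,2]>90)]
            if len(ss)<5: print("few");continue
            top=np.median(ss);print(nm,tag,len(ss),np.percentile(ss,[10,50,90]),"captop",a*top+y*t[1+2*i]+n*t[2+2*i])
            if i==0: tS=top
X=W.reshape(-1,3);L=X@y-t[1];N=(X@n-t[2])*sg;s=X@a-tS   # s: relative to short cap top, N up+
for lo,hi in((-80,-65),(-65,-50),(-50,-35),(33,50)):
    k=(L>lo)&(L<hi)&(X[:,2]>20)&(N>-80)&(N<60)&(s<5)
    Z=np.c_[s[k],N[k],X[k,2]];o=Z[Z[:,0].argsort()][::-1]
    print(lo,hi,k.sum());print(o[::max(1,len(o)//8)])
E
python3 fit.py
```

```text
[[143, 491], [249, 778]]
(0,) [  -0.1 -147.   486.3 -254.5  482. ] yaw deg -7.405415481750321 rms 2.2329142102822392
S top 109 [-184.8 -181.8 -179.4] captop [ 479.5 -210.5  130. ]
S scn 9 [-180.2 -179.9 -179.5] captop [ 478.4 -210.4  131.6]
T top 122 [-145.1 -142.5 -140.2] captop [ 439.8 -313.9  159.7]
T scn 8 [-150.5 -141.9 -141.4] captop [ 439.4 -313.8  160.3]
(1,) [  -0.2 -115.7  494.5 -224.2  495. ] yaw deg -10.55381224108708 rms 2.283553652617586
S top 110 [-189.  -186.2 -183.3] captop [ 482.  -207.5  131.1]
S scn 10 [-187.6 -184.2 -183.9] captop [ 480.9 -207.2  132.7]
T top 122 [-152.8 -150.4 -148. ] captop [ 442.4 -310.5  160.7]
T scn 7 [-160.7 -149.4 -149.2] captop [ 441.8 -310.4  161.6]
(0, 1) [  -0.2 -116.6  493.8 -225.1  494. ] yaw deg -10.469802150856202 rms 2.5128690563333382
S top 110 [-188.9 -186.1 -183.2] captop [ 481.5 -207.6  130.8]
S scn 10 [-187.5 -184.1 -183.8] captop [ 480.4 -207.4  132.4]
T top 125 [-152.7 -150.3 -147.8] captop [ 441.8 -310.5  160.3]
T scn 7 [-160.5 -149.2 -149. ] captop [ 441.2 -310.4  161.2]
-80 -65 288
[[ -40.2  -26.2   84.5]
 [ -48.8  -14.6   84. ]
 [ -51.1  -26.1   75.6]
 [ -53.1   -0.    88.9]
 [ -57.9    9.3   90.3]
 [ -85.2    7.5   66.9]
 [ -99.9   17.6   60.7]
 [-102.8   29.2   64.9]]
-65 -50 292
[[ -40.2  -27.4   83.8]
 [ -49.1  -13.2   84.6]
 [ -51.7   -2.1   88.9]
 [ -53.6   -3.8   86.3]
 [ -59.6    9.2   88.9]
 [ -83.7    9.8   69.4]
 [-100.    37.6   72.1]
 [-102.4   19.2   59.5]
 [-107.2   35.5   64.9]]
-50 -35 302
[[ -41.5  -27.4   82.6]
 [ -48.5    8.4   97.5]
 [ -50.8    1.5   91.7]
 [ -52.6  -17.8   79.1]
 [ -55.8    2.5   88.2]
 [ -82.4    7.6   69.3]
 [ -99.5   10.6   57. ]
 [-102.4   33.4   67.7]
 [-106.3   12.6   52.6]]
33 50 332
[[ -40.7  -30.4   81.6]
 [ -50.    -3.7   89.4]
 [ -52.6    6.8   93.2]
 [ -54.5  -27.4   72. ]
 [ -67.9  -24.7   62.6]
 [ -87.7    2.3   61.9]
 [ -99.7   32.7   69.5]
 [-102.1   14.6   57.2]
 [-108.    34.6   63.8]]
```

Fit: short cap top at (481,-207.5,131), rack yaw -10.5°. The dividers end about 40 mm or more below the cap top, so gripping the cap along the bottle axis is clear. Starting to move.

```bash
python3 -m handwheel '[[[0.6,0.9,0.5,0,0,-0.52,0],[0.6,0.9,0.5,0,0,-0.52,0],[0.6,0.9,0.5,0,0,-0.52,0],[0.6,0.9,0.5,0,0,-0.52,0],[0.6,0.9,0.5,0,0,-0.52,0],[0.6,0.9,0.5,0,0,-0.52,0],[0.6,0.9,0.5,0,0,-0.52,0],[0.6,0.9,0.5,0,0,-0.52,0]]]' 20
```

```text
clock: 0.9
eef_pos: [279.1, -441.6, 316.5]
tool_rot: [-3.127, 0.007, -0.21]
force: [1.5, -1.0, 0.1]
width: 86.7
```

```bash
python3 -m handwheel '[[[0.7,1,0,-0.13,-0.7,0,0],[0.7,1,0,-0.13,-0.7,0,0],[0.7,1,0,-0.13,-0.7,0,0],[0.7,1,0,-0.13,-0.7,0,0],[0.7,1,0,-0.13,-0.7,0,0],[0.7,1,0,-0.13,-0.7,0,0],[0.7,1,0,-0.13,-0.7,0,0],[0.7,1,0,-0.13,-0.7,0,0]]]'
cat > plan.py <<'E'
import sys,numpy as np
from scipy.spatial.transform import Rotation as R
from rig import manip
np.set_printoptions(precision=2,suppress=True)
a=np.array([-.564,.1045,.819]);C=np.array([481,-207.5,131.])
o=manip.get_obs();p=np.array(o["eef_pos"]);Rc=R.from_euler('xyz',o["tool_rot"])
if sys.argv[1]=='b': z=-a;y=np.array([-.182,-.983,0]);y/=np.linalg.norm(y);T=R.from_matrix(np.c_[np.cross(y,z),y,z])
else: T=R.from_euler('xyz',[np.pi,0,np.radians(float(sys.argv[6]))])
tgt=C+a*float(sys.argv[2]) if sys.argv[1]=='b' else np.array(sys.argv[3:6],float)
if sys.argv[1]=='b' and len(sys.argv)>3: tgt=tgt+np.array(sys.argv[3:6],float)
print("clock",o["clock"],"pos",p,"F",o["force"],"w",o["width"],"j",o["joints"])
print("shift units",(tgt-p)/25,"turn units",np.degrees((T*Rc.inv()).as_rotvec())/6)
E
python3 plan.py b 80
```

```text
clock: 1.7
eef_pos: [426.7, -285.3, 300.9]
tool_rot: [-3.091, -0.488, -0.212]
force: [-2.4, -2.1, 0.9]
width: 86.9
clock 1.7 pos [ 426.74 -285.29  300.86] F [-2.42 -2.11  0.85] w 86.85490094709857 j [ 0.93 -0.3  -0.15  2.01 -0.39  1.07 -0.87]
shift units [ 0.37  3.45 -4.17] turn units [-0.64 -1.07  0.02]
```

```bash
python3 -m handwheel '[[[0.1,0.9,-0.4,-0.16,-0.2,0,0],[0.1,0.9,-0.4,-0.16,-0.2,0,0],[0.1,0.9,-0.4,-0.16,-0.2,0,0],[0.1,0.9,-0.4,-0.16,-0.25,0,0]]]'; python3 plan.py b 80
```

```text
clock: 2.1
eef_pos: [480.8, -235.4, 245.4]
tool_rot: [-3.12, -0.554, -0.191]
force: [-0.2, 0.5, 0.5]
width: 87.1
clock 2.1 pos [ 480.79 -235.35  245.42] F [-0.23  0.51  0.54] w 87.08287694581395 j [ 0.73 -0.3  -0.15  2.14 -0.36  0.82 -1.  ]
shift units [-1.8   1.45 -1.96] turn units [-0.27 -0.5  -0.04]
```

```bash
python3 -m handwheel '[[[0,0.7,-0.3,-0.13,-0.25,-0.02,0],[0,0.6,-0.3,-0.13,-0.25,-0.02,0]]]'; python3 plan.py b 30
```

```text
clock: 2.3
eef_pos: [499.5, -212.1, 220.6]
tool_rot: [-3.132, -0.597, -0.182]
force: [0.4, 0.8, -0.6]
width: 86.9
clock 2.3 pos [ 499.49 -212.15  220.63] F [ 0.39  0.84 -0.58] w 86.88944275563385 j [ 0.66 -0.3  -0.16  2.21 -0.36  0.69 -1.04]
shift units [-1.42  0.31 -2.6 ] turn units [-0.1  -0.12 -0.06]
```

```bash
python3 -m handwheel '[[[-0.3,0.1,-0.7,-0.03,-0.04,-0.02,0],[-0.3,0.1,-0.7,-0.03,-0.04,-0.02,0]]]'; python3 plan.py b 30
```

```text
clock: 2.5
eef_pos: [488.0, -206.0, 182.9]
tool_rot: [-3.138, -0.606, -0.178]
force: [0.1, -0.7, 0.0]
width: 86.8
clock 2.5 pos [ 488.   -205.97  182.93] F [ 0.09 -0.74  0.01] w 86.75823011395775 j [ 0.65 -0.3  -0.16  2.29 -0.4   0.6  -0.99]
shift units [-0.96  0.06 -1.09] turn units [-0.04 -0.05 -0.07]
```

Run:
```python
from h import *
p,d=imaging.snapshot("scene");q,e=imaging.snapshot("top")
f=lambda i,a,b,c,dd:cv2.convertScaleAbs(cv2.resize(i[a:b,c:dd],(400,400),interpolation=3),alpha=1.7)
cv2.imwrite("pics/m1.png",np.hstack([f(p,120,320,110,310),f(q,220,380,360,520)]))
```

```text
(no output)
```

View pics/m1.png

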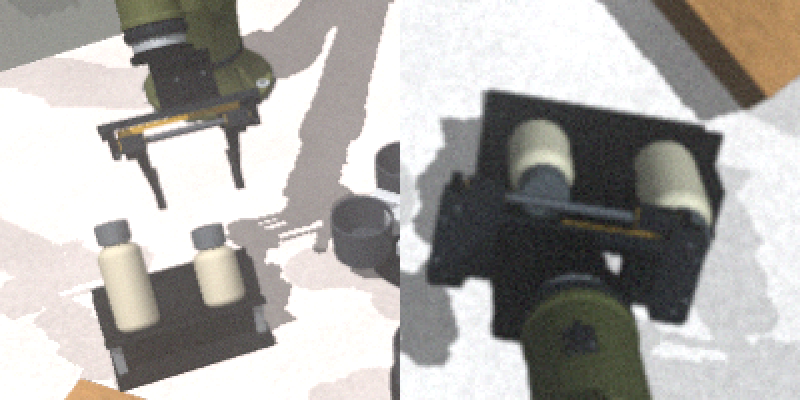

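Scene half: the gripper is above the rack, tilted with the bottle, and the fingers straddle the short cap at (208,235). Its wide body overhangs the tall cap at (112,232), with clearance only along the axis. Going down in small steps.

```bash
python3 -m handwheel '[[[-0.4,0,-0.7,0,-0.02,-0.03,0],[-0.2,0,-0.6,0,-0.02,-0.03,0]]]'; python3 plan.py b -25
```

```text
clock: 2.8
eef_pos: [473.2, -206.6, 150.6]
tool_rot: [-3.136, -0.609, -0.186]
force: [-0.0, 0.3, -0.0]
width: 87.0
clock 2.8 pos [ 473.19 -206.61  150.65] F [-0.01  0.31 -0.02] w 87.02550735132272 j [ 0.65 -0.29 -0.14  2.36 -0.45  0.53 -0.93]
shift units [ 0.88 -0.14 -1.6 ] turn units [-0.04 -0.01 -0.  ]
```

```bash
python3 -m handwheel '[[[0.3,-0.05,-0.5,-0.02,0,0,0],[0.25,-0.05,-0.45,-0.02,0,0,0],[0.2,-0.03,-0.35,0,0,0,0]]]'; python3 plan.py b -25
```

```text
clock: 3.1
eef_pos: [493.0, -211.7, 119.6]
tool_rot: [3.141, -0.613, -0.185]
force: [0.7, 0.4, 0.6]
width: 87.1
clock 3.1 pos [ 493.05 -211.7   119.62] F [0.74 0.39 0.56] w 87.05080672800403 j [ 0.62 -0.2  -0.15  2.36 -0.48  0.42 -0.9 ]
shift units [ 0.08  0.06 -0.36] turn units [0.01 0.02 0.02]
```

```bash
python3 -m handwheel '[[[0.06,0.1,-0.25,0.01,0.02,0.02,0],[0.05,0.05,-0.15,0,0,0,0],[0,0,0,0,0,0,0]]]'; python3 plan.py b -25
python3 - <<'E'
from h import *
p,d=imaging.snapshot("scene");q,e=imaging.snapshot("top")
f=lambda i,a,b,c,dd:cv2.convertScaleAbs(cv2.resize(i[a:b,c:dd],(400,400),interpolation=3),alpha=1.9)
cv2.imwrite("pics/m2.png",np.hstack([f(p,190,310,135,255),f(q,240,360,380,500)]))
E
```

```text
clock: 3.4
eef_pos: [497.1, -208.0, 109.4]
tool_rot: [-3.141, -0.611, -0.183]
force: [-0.5, -0.2, -0.3]
width: 87.0
clock 3.4 pos [ 497.06 -207.99  109.43] F [-0.5  -0.19 -0.34] w 86.97709534087451 j [ 0.61 -0.17 -0.15  2.37 -0.49  0.4  -0.9 ]
shift units [-0.08 -0.08  0.04] turn units [-0.01  0.   -0.  ]
```

View pics/m2.png

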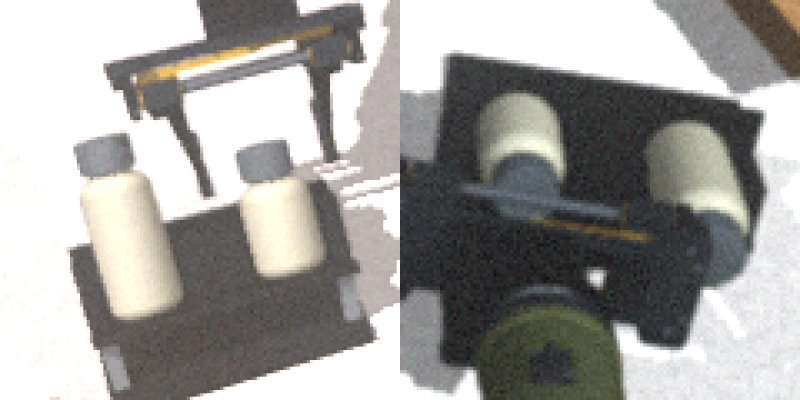

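Run:
```python
from h import *
from rig import manip
c=imaging.camera_params("scene");V=np.array(c["view"])
T=np.array(manip.get_obs()["eef_pos"]);a=np.array([-.564,.1045,.819]);C=np.array([481,-207.5,131.])
y=np.array([.182,.983,0])
P=np.array([T,T+43*y,T-43*y,C,C-25*a,C-12*a,C-100*a])
uv,_=cv2.projectPoints(P,cv2.Rodrigues(V[:3,:3])[0],V[:3,3],np.array(c["camera_matrix"]),np.array(c["dist"]))
uv=uv.reshape(-1,2);print(np.c_[uv,(uv-[135,190])/.3])
```

```text
[[215.68022808 243.17919285 268.93409361 177.26397615]
 [232.19387031 238.64787213 323.97956771 162.15957376]
 [198.85880242 247.79776756 212.86267473 192.65922519]
 [212.05438885 233.28017528 256.84796284 144.26725092]
 [214.65755558 242.83311356 265.52518528 176.11037852]
 [213.30602541 237.87467409 261.02008472 159.58224698]
 [222.36479844 271.05488963 291.21599482 270.18296543]]
```

The projections agree with the picture: cap top at (257,144), fingertips at (213,193) and (324,162). Closing.

```bash
python3 -m handwheel '[[[0,0,0,0,0,0,255],[0,0,0,0,0,0,255],[0,0,0,0,0,0,255],[0,0,0,0,0,0,255],[0,0,0,0,0,0,255],[0,0,0,0,0,0,255],[0,0,0,0,0,0,255],[0,0,0,0,0,0,255]]]' 25; python3 plan.py b 25
```

```text
clock: 4.3
eef_pos: [497.6, -209.3, 112.0]
tool_rot: [3.14, -0.615, -0.184]
force: [-0.3, -0.6, 0.2]
width: 39.2
clock 4.3 pos [ 497.58 -209.27  111.99] F [-0.26 -0.6   0.21] w 39.15449032246623 j [ 0.62 -0.18 -0.15  2.36 -0.49  0.4  -0.9 ]
shift units [-1.23  0.18  1.58] turn units [0.02 0.04 0.01]
```

```bash
python3 -m handwheel '[[[-0.2,0.04,0.3,0,0,0,255],[-0.28,0.05,0.41,0,0,0,255],[-0.28,0.05,0.41,0,0,0,255],[-0.28,0.05,0.41,0,0,0,255]]]'; python3 plan.py b 70
```

```text
clock: 4.7
eef_pos: [471.2, -203.6, 149.2]
tool_rot: [-3.14, -0.61, -0.184]
force: [-15.0, 8.8, 23.0]
width: 39.4
clock 4.7 pos [ 471.17 -203.64  149.21] F [-15.02   8.82  22.99] w 39.4184948466945 j [ 0.67 -0.3  -0.17  2.37 -0.46  0.53 -0.92]
shift units [-1.19  0.14  1.56] turn units [-0.02 -0.   -0.  ]
```

```bash
python3 -m handwheel '[[[0,0,0,0,0,0,255]]]'; python3 plan.py b 70
python3 - <<'E'
from h import *
p,d=imaging.snapshot("scene");q,e=imaging.snapshot("top")
f=lambda i,a,b,c,dd:cv2.convertScaleAbs(cv2.resize(i[a:b,c:dd],(400,400),interpolation=3),alpha=1.9)
cv2.imwrite("pics/m3.png",np.hstack([f(p,170,310,130,270),f(q,240,360,380,500)]))
E
```

```text
clock: 4.8
eef_pos: [471.2, -203.9, 149.3]
tool_rot: [-3.139, -0.61, -0.184]
force: [1.3, 0.6, -1.1]
width: 39.3
clock 4.8 pos [ 471.22 -203.88  149.34] F [ 1.26  0.57 -1.14] w 39.32358212369442 j [ 0.67 -0.3  -0.17  2.37 -0.46  0.53 -0.92]
shift units [-1.19  0.15  1.56] turn units [-0.02 -0.01 -0.  ]
```

View pics/m3.png

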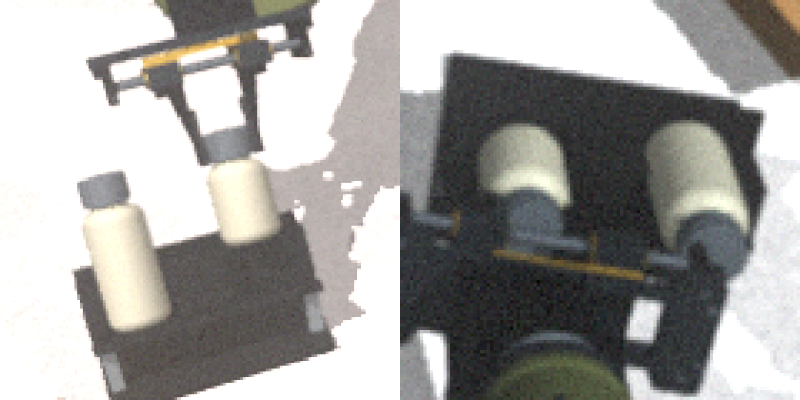

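The bottle is held by its cap and has slid about 46 mm out; the tall one has not moved. The force spike was a transient at the joint-2 limit. Lifting clear.

```bash
python3 -m handwheel '[[[0.2,0.05,0.4,0,0,0,255],[0.35,0.1,0.6,0,0,0,255],[0.4,0.1,0.8,0,0,0,255],[0.4,0.2,0.8,0,0,0,255],[0.4,0.2,0.8,0,0.2,0,255],[0.4,0.3,0.8,0.1,0.4,0,255],[0.3,0.3,0.4,0.1,0.5,0,255],[0.2,0.3,0.2,0.1,0.5,0,255]]]'; python3 plan.py d x 532 -13 215 -10.5
```

```text
clock: 5.7
eef_pos: [538.3, -163.9, 268.3]
tool_rot: [-3.139, -0.42, -0.187]
force: [0.3, -0.4, -3.5]
width: 39.4
clock 5.7 pos [ 538.33 -163.86  268.27] F [ 0.25 -0.41 -3.46] w 39.35086966161861 j [ 0.63 -0.19 -0.31  1.96 -0.14  0.95 -1.39]
shift units [-0.25  6.03 -2.13] turn units [0.71 3.95 0.03]
```

```bash
python3 -m handwheel '[[[0,0.5,0,0.09,0.5,0,255],[0,0.8,0,0.09,0.5,0,255],[0,0.8,-0.1,0.09,0.5,0,255],[0,0.8,-0.1,0.09,0.5,0,255],[0,0.8,-0.1,0.09,0.5,0,255],[-0.05,0.8,-0.1,0.09,0.5,0,255],[-0.05,0.7,-0.1,0.09,0.5,0,255],[-0.1,0.4,-0.1,0.09,0.5,0,255]]]'; python3 plan.py d x 532 -13 215 -10.5
```

```text
clock: 6.5
eef_pos: [536.1, -18.6, 259.5]
tool_rot: [3.132, 0.014, -0.191]
force: [0.3, -0.5, -2.2]
width: 39.3
clock 6.5 pos [536.09 -18.56 259.48] F [ 0.26 -0.48 -2.16] w 39.336109844990816 j [ 0.48  0.1  -0.54  1.65  0.06  1.42 -1.82]
shift units [-0.16  0.22 -1.78] turn units [ 0.06 -0.14  0.07]
```

```bash
python3 -m handwheel '[[[-0.08,0.12,-0.6,0.06,-0.14,0.07,255],[-0.08,0.1,-0.6,0,0,0,255],[0,0,-0.3,0,0,0,255],[0,0,0,0,0,0,255]]]'; python3 plan.py d x 532 -13 113 -10.5;  python3 - <<'E'
from h import *
from rig import manip
p,d=imaging.snapshot("scene");q,e=imaging.snapshot("top")
f=lambda i,a,b,c,dd:cv2.convertScaleAbs(cv2.resize(i[a:b,c:dd],(400,400),interpolation=3),alpha=1.9)
cv2.imwrite("pics/m4.png",np.hstack([f(p,140,300,230,390),f(q,190,350,220,380)]))
c=imaging.camera_params("scene");V=np.array(c["view"]);T=manip.get_obs()["eef_pos"]
P=np.array([T+[0,0,z] for z in(27,2,-13,-73)]+[[532,-13,95],[532,-13,40]],float)
uv=cv2.projectPoints(P,cv2.Rodrigues(V[:3,:3])[0],V[:3,3],np.array(c["camera_matrix"]),np.array(c["dist"]))[0].reshape(-1,2)
print((uv-[230,140])*2.5)
S=cloud("scene",d);b=cv2.GaussianBlur(p,(3,3),0).astype(int)
m=(S[...,2]>110)&(S[...,2]<180)&(np.hypot(S[...,0]-532,S[...,1]+13)<60)&(b[...,2]>75)&(b[...,2]-b[...,0]>6)
n,l,s,_=cv2.connectedComponentsWithStats(m.astype(np.uint8));i=1+s[1:,4].argmax();X=S[l==i];print(s[i])
o=-V[:3,:3].T@V[:3,3]
for z0 in(125,140,155):
    Y=X[abs(X[:,2]-z0)<6]
    if len(Y)<15: continue
    from scipy.optimize import least_squares
    r=least_squares(lambda t:np.hypot(Y[:,0]-t[0],Y[:,1]-t[1])-27,Y.mean(0)[:2]-[15,-10],loss='soft_l1');print(z0,len(Y),r.x)
E
```

```text
clock: 6.9
eef_pos: [533.7, -10.3, 220.2]
tool_rot: [3.141, 0.0, -0.182]
force: [-0.9, 0.0, -1.7]
width: 39.2
clock 6.9 pos [533.72 -10.28 220.16] F [-0.89  0.   -1.75] w 39.216634982027465 j [ 0.48  0.11 -0.54  1.73  0.06  1.32 -1.83]
shift units [-0.07 -0.11 -4.29] turn units [ 0.   -0.   -0.02]
[[146.63190323  99.38053038]
 [147.54467256 120.12741681]
 [148.08004755 132.28544853]
 [150.13414527 178.85889705]
 [148.5432481  217.3865869 ]
 [150.31069596 255.09254109]]
[279 205  20  12 165]
155 47 [530.28497076 -10.47284432]
```

View pics/m4.png

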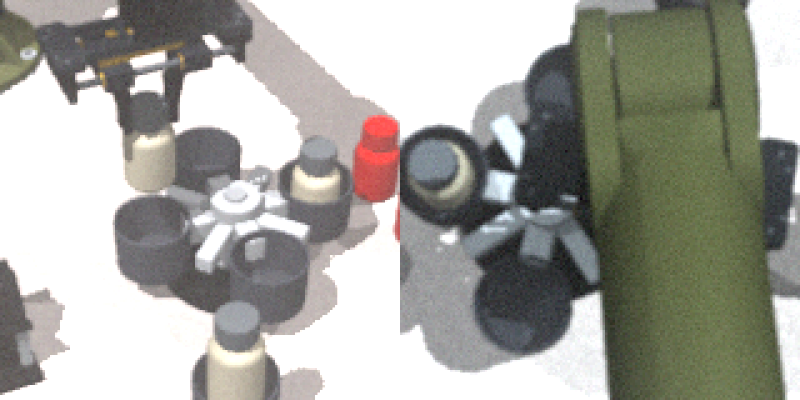

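The bottle hangs upright at (150,155) in the scene half, directly over the target bucket at (152,217). Lowering it.

```bash
python3 -m handwheel '[[[-0.07,-0.1,-0.5,0,0,0,255],[0,0,-0.6,0,0,0,255],[0,0,-0.5,0,0,0,255],[0,0,-0.5,0,0,0,255],[0,0,-0.5,0,0,0,255],[0,0,-0.4,0,0,0,255],[0,0,-0.3,0,0,0,255],[0,0,0,0,0,0,255]]]'; python3 plan.py d x 532 -13 116.5 -10.5
```

```text
clock: 7.8
eef_pos: [532.9, -15.4, 134.1]
tool_rot: [3.14, -0.005, -0.185]
force: [0.2, 0.0, -2.3]
width: 39.5
clock 7.8 pos [532.95 -15.44 134.12] F [ 0.22  0.04 -2.28] w 39.4815391415368 j [ 0.47  0.17 -0.54  1.84  0.1   1.15 -1.86]
shift units [-0.04  0.1  -0.7 ] turn units [0.02 0.05 0.02]
```

```bash
python3 -m handwheel '[[[-0.02,0.08,-0.15,0,0,0,255],[0,0,-0.12,0,0,0,255],[0,0,-0.1,0,0,0,255],[0,0,-0.1,0,0,0,255],[0,0,0,0,0,0,255]]]'; python3 -m handwheel '[[[0,0,-0.05,0,0,0,255],[0,0,-0.05,0,0,0,255],[0,0,0,0,0,0,255]]]'
```

```text
clock: 8.3
eef_pos: [533.7, -13.0, 122.8]
tool_rot: [3.141, -0.008, -0.185]
force: [-0.6, 0.0, -1.7]
width: 39.3
clock: 8.6
eef_pos: [534.0, -13.1, 120.5]
tool_rot: [3.141, -0.009, -0.185]
force: [0.1, -0.1, -2.3]
width: 39.5
```

```bash
for i in 1 2 ; do python3 -m handwheel '[[[0,0,-0.05,0,0,0,255],[0,0,0,0,0,0,255]]]' | grep -E "pos|force"; done
```

```text
eef_pos: [534.1, -13.1, 119.3]
force: [0.2, -0.3, -2.0]
eef_pos: [534.1, -13.2, 117.9]
force: [-0.5, -0.3, -2.1]
```

```bash
python3 -m handwheel '[[[0,0,-0.04,0,0,0,255],[0,0,0,0,0,0,255]]]' | grep -E "pos|force"; python3 -m handwheel '[[[0,0,-0.04,0,0,0,255],[0,0,0,0,0,0,255]]]' | grep -E "pos|force"
```

```text
eef_pos: [534.1, -13.2, 116.8]
force: [-0.4, -0.2, -1.7]
eef_pos: [534.2, -13.2, 115.8]
force: [-0.6, 0.9, -2.0]
```

```bash
python3 -m handwheel '[[[0,0,-0.04,0,0,0,255],[0,0,0,0,0,0,255]]]' | grep -E "pos|force"
```

```text
eef_pos: [534.5, -13.2, 115.0]
force: [-0.4, -0.3, -2.8]
```

```bash
python3 -m handwheel '[[[0,0,-0.04,0,0,0,255],[0,0,0,0,0,0,255]]]' | grep -E "pos|force"
```

```text
eef_pos: [535.3, -13.4, 115.0]
force: [-0.1, 1.4, -2.6]
```

```bash
python3 -m handwheel '[[[0,0,-0.04,0,0,0,255],[0,0,0,0,0,0,255]]]' | grep -E "pos|force"
```

```text
eef_pos: [535.9, -13.5, 114.9]
force: [-1.4, -0.1, -0.9]
```

```bash
python3 -m handwheel '[[[0,0,-0.04,0,0,0,255],[0,0,0,0,0,0,255]]]' | grep -E "pos|force"
```

```text
eef_pos: [536.2, -13.5, 114.9]
force: [-0.3, 1.1, -0.4]
```

The weight has come off the wrist at TCP z 115, as expected for the floor. Releasing and retracting.

```bash
python3 -m handwheel '[[[0,0,0,0,0,0,200],[0,0,0,0,0,0,140],[0,0,0,0,0,0,80],[0,0,0,0,0,0,0],[0,0,0,0,0,0,0],[0,0,0,0,0,0,0],[0,0,0,0,0,0,0],[0,0,0,0,0,0,0]]]'
```

```text
clock: 11.0
eef_pos: [536.1, -13.2, 113.9]
tool_rot: [3.141, -0.013, -0.185]
force: [0.4, 0.6, -0.3]
width: 79.2
```

```bash
python3 -m handwheel '[[[0,0,0.2,0,0,0,0],[0,0,0.4,0,0,0,0],[0,0,0.8,0,0,0,0],[0,0,0.9,0,0,0,0],[0,0,0.9,0,0,0,0],[0,0,0.9,0,0,0,0],[0,0,0.9,0,0,0,0],[0,0,0.9,0,0,0,0]]]';python3 -m handwheel '[[[0.3,-0.9,0.4,0,0,0,0],[0.3,-0.9,0.4,0,0,0,0],[0.3,-0.9,0.4,0,0,0,0],[0.3,-0.9,0.2,0,0,0,0],[0.3,-0.9,0.2,0,0,0,0],[0.3,-0.9,0,0,0,0,0],[0,-0.9,0,0,0,0,0],[0,0,0,0,0,0,0]]]'
python3 - <<'E'
from h import *
from rig import manip
np.set_printoptions(precision=1,suppress=True)
p,d=imaging.snapshot("scene");q,e=imaging.snapshot("top")
f=lambda i,a,b,c,dd:cv2.convertScaleAbs(cv2.resize(i[a:b,c:dd],(400,400),interpolation=3),alpha=1.9)
cv2.imwrite("pics/m5.png",np.hstack([f(p,140,340,140,400),f(q,130,350,200,510)]))
S=cloud("scene",d);W=cloud("top",e);S0=cloud("scene",np.load("pics/scene0.npy"));W0=cloud("top",np.load("pics/top0.npy"))
def captop(X,c,lo,hi):
    X=X.reshape(-1,3);k=(np.hypot(X[:,0]-c[0],X[:,1]-c[1])<35)&(X[:,2]>lo)&(X[:,2]<hi);return k.sum(),np.median(X[k],0) if k.any() else None
for nm,c,lo,hi in(("placed",(532,-13),132,160),("loaded",(574,173),132,160),("spare",(765,-62),168,190),("tallrack",(441,-310),140,180)):
    for t,X,X0 in(("S",S,S0),("T",W,W0)): print(nm,t,captop(X,c,lo,hi),"before",captop(X0,c,lo,hi))
print(manip.get_obs()["clock"])
E
```

```text
clock: 11.8
eef_pos: [533.8, -12.7, 269.0]
tool_rot: [3.141, -0.011, -0.184]
force: [0.6, 0.5, 0.2]
width: 87.2
clock: 12.6
eef_pos: [582.3, -174.2, 325.3]
tool_rot: [3.139, -0.029, -0.179]
force: [-0.1, -0.3, -0.3]
width: 87.2
placed S (np.int64(159), array([538.8, -17.5, 140.8])) before (np.int64(0), None)
placed T (np.int64(302), array([533.3, -12.2, 139. ])) before (np.int64(0), None)
loaded S (np.int64(146), array([581.6, 169.1, 140.8])) before (np.int64(145), array([582.4, 169.1, 140.7]))
loaded T (np.int64(300), array([576.8, 173.2, 138.9])) before (np.int64(296), array([577. , 173.3, 139. ]))
spare S (np.int64(230), array([767.6, -64.3, 175.7])) before (np.int64(233), array([767.9, -64.7, 175.6]))
spare T (np.int64(287), array([762.6, -61. , 173.4])) before (np.int64(294), array([762.5, -60.3, 173.8]))
tallrack S (np.int64(236), array([ 462.8, -314.2,  158.5])) before (np.int64(235), array([ 462.5, -314.7,  158.6]))
tallrack T (np.int64(0), None) before (np.int64(459), array([ 448.3, -309.3,  158.1]))
12.7
```

View pics/m5.png

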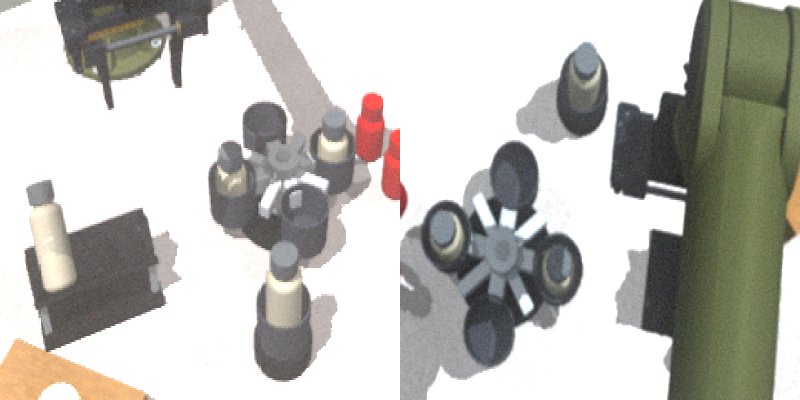

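The short bottle stands upright in the opposite bucket: scene half (232,185), top half (557,268), cap top at 139–141 mm, the same as the loaded one. The other bottles have not moved and the arm is clear. Handing in.

```bash
python3 -c "
from rig import finish_job
print(finish_job())"
```

```text
the job is handed in; nothing more can be done
None
```

I took the short bottle from the rack and set it in the rotor bucket straight across from the loaded one, then handed the job in at about 12.7 s. The bottle already in the rotor is also short (cap top at 139 mm), so the heights match.

**Placing:** I gripped the bottle by its cap along its leaning axis, slid it out, and turned it upright. I then lowered it in roughly 1 mm steps until its weight came off the wrist, and released it.

**Last checks:**
- **Placed bottle:** it stands upright with its cap top at 139–141 mm, about 95 mm from the rotor axis by the top camera.
- **Other bottles:** the rotor, spare-bucket and tall rack bottles are within about 1 mm of where they started. The tall rack bottle was checked in the scene view only, because the arm hid it from the top camera.
- **Pail and glove box:** I did not measure these again, but the arm never went near them.
- **Force:** there was one brief reading of about 29 N at the wrist when joint 2 reached its limit while the bottle was sliding out of the rack. It was gone on the next reading.
- **Disagreement:** after the bottle touched the floor, the last small downward steps pushed the tool about 2 mm sideways in x instead of lower. The bucket has about 10 mm of clearance around the bottle.

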